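# Tip the carton and the spice jar flat into the drawer insert

### The arm

A 7-joint arm with a two-finger parallel gripper is mounted at the origin on a cart in front of the work surface, level with it; the furniture and walls round the work are solid. World frame = base frame: x ahead of the robot, y to its left, z up, the work surface at z = 0. Lengths are in m, angles in rad, forces in N, time in s.
With the tool pointing down it reaches from about 0.425 to 0.925 m from the base axis. Payload 6.8 kg.
Tool frame: the origin (TCP) lies on the centre line of the jaws, within the pads' length; the fingertips stand 25 mm ahead of it and the grasp point (between the pads) lies 6 mm ahead of it; z points along the fingers, y is the line along which they close (so a half turn about z gives the same grasp; the last joint's range is limited). The gripper opens to 85 mm and grips with 20 to 120 N. Pads are 22 mm wide; open, the fingers measure 114 mm over their backs; the gripper's body (76 mm by 85 mm) begins 54 mm behind the grasp point. The pads swing forward as they close: fully open they stand 13 mm farther back than shut.
Start: joints at [-1.276, 0.477, 0.022, 1.555, -0.011, 1.109, -0.083], TCP at [0.265, 0.621, 0.256] pointing down, gripper open.
Joint ranges: [-2.96, 2.96], [-0.34, 2.1], [-1.41, 1.46], [0.24, 2.44], [-1.37, 4.51], [0.17, 1.92], [-2.96, 2.96]. Speed limits (rad/s): [2.39, 2.39, 3.14, 3.14, 3.14, 3.14, 3.14].

### API

Orientations are given as a rotation vector (axis times angle).
In Python, from bench import telemetry, grab_frame, job gives the robot as it stands.
- The arm moves only by the tool apply_moves, never from a script. Its argument "rows" is a list of rows, each a list of 2 entries, a list of its own where there are three numbers: the shift along the tool's x, y, z each as a share of 250 mm, from -1 to 1, then the turn, a rotation vector about the tool's x, y, z each as a share of pi rad, from -1 to 1. A call has 1 to 10 rows; each row is the pose to reach, as a shift and turn from the pose commanded when the call began, along the tool's axes at that moment, turning the shorter way round; what a row does not reach only later rows make up. A row lasts 1/8 s, in which the tool goes at most 62.5 mm and 10.7 degrees, less where a joint would pass 70% of its speed; a pose out of reach is approached as far as the arm can. A call with a number of a shift or a turn outside -1 to 1 is refused whole. A call with a gripper value outside its range is refused whole. "jaw" is the gripper's target within -1 to 1 (fully open at 1, half-way at 0, shut at -1), set as the call begins (left out, the last holds). The fingers move at their own pace and stop on an object; "newtons" is the grip in N (left out, the last holds). Time passes only in rows, so rows that repeat a pose let the fingers close. It gives the time, the measured TCP pose, the force, the opening and the grip force at its end, in the units of the state.
- telemetry.get_obs(): the state, without advancing time (a new reading comes with each control period).
- grab_frame(name): name is "scene" or "top" or "wrist"; returns a dict with "frame" (384x512x3 uint8, red, green, blue), "vertical_fov" (degrees; the focal length in pixels is half the picture's height over the tangent of half this angle, whatever the lens; pixels are square), "cx", "cy" (the principal point, pixels), "origin" and "attitude" of the camera in the world. Camera axes: x right, y up, looking along -z (the intrinsics and any distortion apply to the point x, -y, -z); pixel columns grow to the right and rows downward; lengths in m; the calibration is good to about 2 mm. A picture is of the moment at which its call begins. There is no depth.
- job.hand_in(): hands the job in; it is judged then, once.
The state is a dict: "clock": time; "joints": joint angles; "qvel": joint speeds; "tau": joint torques, N m; "tcp_pos": TCP position; "orientation": TCP orientation; "contact_force": force on the tool from outside, world axes, zero at the start; "moment": the same for the moment, N m; "grip_width": finger opening in m; "gripper_force": force on a finger pad.
Only numpy, scipy, OpenCV 4.12 (cv2) and the standard library are available. Lean on these libraries where they do the work, as an engineer would, in place of code of your own. Each camera call takes 0.05 s, during which the arm holds its last target. There are 200 camera calls.

### The job

The drawer will only shut over this wooden insert if the things in it lie flat. With the fingertips, push the white carton and the spice jar that stand in the insert near their tops so that each topples along its own bay and ends lying flat within the dark patch on the floor of that bay. Do not lift or carry either of them, and leave everything standing outside the insert alone.

Things in the scene. Friction and masses are not known exactly. Their poses are not given: they have to be found in the camera images.
- insert: shallow light-wood drawer insert, fixed, 272 (x) x 175 (y) x 21 high; origin at the centre of its underside, z up. Floor top at z 6; walls 6 thick, rising to z 21. Two bays run along x, each 260 long inside: the wide one (95 wide, centre line y = -34) for the carton, the narrow one (62 wide, centre line y = +50.5) for the jar. The carton must topple towards the insert's +x, the jar towards its -x.
- carton_patch (a point): centre of the dark patch on the floor of the wide bay (insert x = 30, y = -34), flush with the floor; 150 long along x, as wide as the bay; axes as the insert's. The carton's front lower edge already stands on its near end: toppled about that edge towards +x, without being slid first, the carton comes to lie on the patch.
- jar_patch (a point): centre of the dark patch on the floor of the narrow bay (insert x = -30, y = 50.5), flush with the floor; 150 long along x, as wide as the bay; axes as the insert's. The jar's edge towards -x already stands on its near end: toppled that way, without being slid first, the jar comes to lie on the patch.
- carton: white carton, rigid closed box 45 (x) x 63 (y) x 109 high, 0.17 to 0.35 kg, standing on the floor of the wide bay near the insert's -x end, its broad faces across the bay; origin at the centre of its underside, z towards its top. Pushed 85 above the floor it tips, and past about 22 degrees it falls by itself; pushed low it slides upright.
- carton_top (a point): centre of the carton's top face, 109 from its underside
- jar: spice jar with a dark cap, round, 41 across, 105 high, about 0.11 kg, standing on the floor of the narrow bay near the insert's +x end; origin at the centre of its underside, z towards its cap. It topples in whichever direction it is pushed: 80 above the floor it tips, and past about 21 degrees it falls by itself; pushed low it slides.
- jar_top (a point): centre of the top of the jar's cap, 105 from its underside
- mug: bystander, loose: blue-grey mug, 78 across without its handle, 97 high (mm); origin at the centre of its underside
- clip_jar: bystander, loose: glass clip-top jar of dark beans, 78 across, 122 high (mm); origin at the centre of its underside
- wooden_mill: bystander, loose: turned wooden mill, 56 across, 165 high (mm); origin at the centre of its underside
- tin: bystander, loose: low red tin, 75 across, 58 high (mm); origin at the centre of its underside
- other_jar: bystander, loose: another spice jar of the same shape, 41 across, 105 high, standing on the worktop outside the insert (mm); origin at the centre of its underside

How it is judged:
By the outcome, as a careful person would: the job done as asked, in the order asked, and still so for the second after the job is handed in, with the robot touching nothing.
It also fails if it takes over 42 s, if anything falls off the work surface, if the arm or the gripper's body presses on something with over 40 N, if the wrist force passes 120 N, or if a joint passes its speed limit or range.

## Working session

There is one attempt and no reset: what is moved stays moved. The work goes in short steps, Python scripts to look and compute and a tool call to move; the robot and the scene stay as the last step left them, time stands still between calls to the robot, and variables do not carry over. Pictures are saved under pics/ and viewed, at most 10 in all, crops included, and the job is handed in when it is done.

Besides the shell and the picture viewer there is one more tool, called in YAML: its name, and indented under it one key for each argument. apply_moves: Moves the arm, as the interface text tells. Its arguments: {"type":"object","properties":{"rows":{"type":"array"},"jaw":{"type":"number"},"newtons":{"type":"number"}},"required":["rows"]}

```bash
mkdir -p pics; python3 - <<'E'
from bench import telemetry, grab_frame
import cv2,pickle
o=telemetry.get_obs();print({k:o[k] for k in('clock','tcp_pos','orientation','grip_width')})
for n in('scene','top'):
    g=grab_frame(n);pickle.dump(g,open(n+'0.pkl','wb'));cv2.imwrite(f'pics/{n}0.png',cv2.resize(g['frame'][...,::-1],(800,600)))
    print(n,{k:v for k,v in g.items() if k!='frame'})
E
```

```text
{'clock': 0.0, 'tcp_pos': array([0.26439038, 0.62047995, 0.25532953]), 'orientation': array([-6.28367837e-01, -3.07787769e+00,  2.79427563e-03]), 'grip_width': 0.08540769928353838}
scene {'vertical_fov': 46.56432994147841, 'cx': 255.6293994773172, 'cy': 190.1339317938198, 'origin': array([ 0.01289972, -0.69274702,  0.95573713]), 'attitude': array([ 0.72068254, -0.25323823, -0.59542988])}
top {'vertical_fov': 43.185287415566364, 'cx': 253.14532219607398, 'cy': 187.75138823888008, 'origin': array([ 0.22189088, -0.05075563,  1.5928845 ]), 'attitude': array([ 0.15495422, -0.15313456, -1.57231034])}
```

View pics/top0.png

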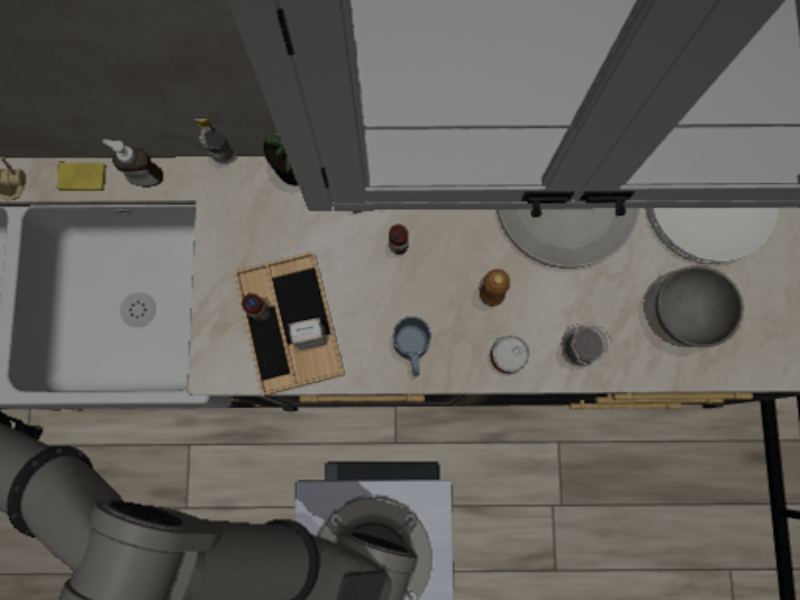

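View pics/scene0.png

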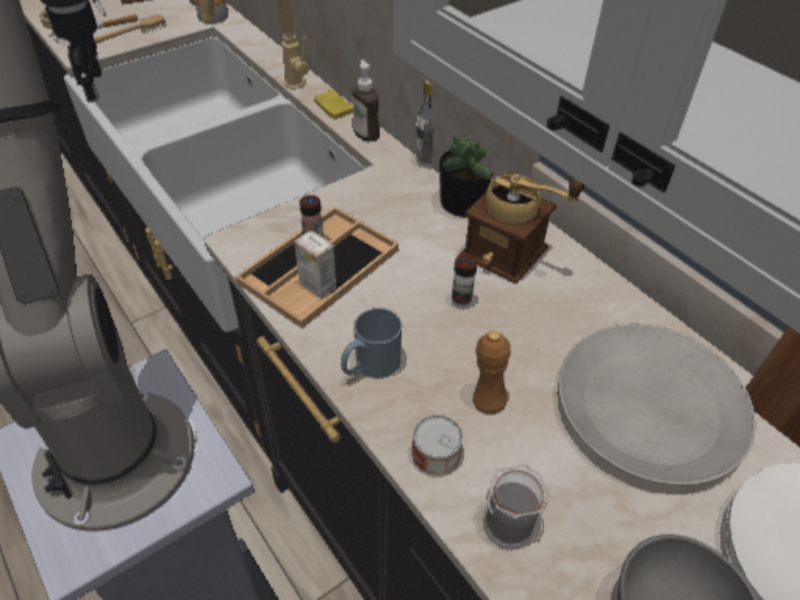

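```bash
cat > h.py <<'E'
import numpy as np,cv2,pickle
from scipy.spatial.transform import Rotation as R
from scipy.optimize import least_squares
def proj(g,P):
    A=R.from_rotvec(g['attitude']).as_matrix(); p=(np.atleast_2d(P)-g['origin'])@A
    f=192/np.tan(np.radians(g['vertical_fov'])/2)
    return np.c_[g['cx']+f*p[:,0]/-p[:,2], g['cy']-f*p[:,1]/-p[:,2]]
def ray(g,uv,z):
    A=R.from_rotvec(g['attitude']).as_matrix();f=192/np.tan(np.radians(g['vertical_fov'])/2)
    d=A@np.array([(uv[0]-g['cx'])/f,-(uv[1]-g['cy'])/f,-1]);return g['origin']+d*(z-g['origin'][2])/d[2]
def place(p,P):
    c,s=np.cos(p[2]),np.sin(p[2]);P=np.atleast_2d(P);return np.c_[p[0]+c*P[:,0]-s*P[:,1],p[1]+s*P[:,0]+c*P[:,1],P[:,2]]
C=np.array([[.136,.0875,.021],[.136,-.0875,.021],[-.136,-.0875,.021],[-.136,.0875,.021]])
def load(n):return pickle.load(open(n+'.pkl','rb'))
E
python3 - <<'E'
from h import *
T=load('top0');S=load('scene0')
k=.64
t=np.array([(237,271),(316,253),(344,374),(265,391)])*k
for uv in t:print(ray(T,uv,.021).round(4))
r=least_squares(lambda p:(proj(T,place(p,C))-t).ravel(),[.5,.2,.2]);print(r.x,r.fun.round(1))
p=r.x
print('jar top',ray(T,np.array((252,299))*k,.111),'carton top',ray(T,np.array((306,327))*k,.115))
pickle.dump(p,open('p.pkl','wb'))
for g,n,(x0,y0,w,h) in((T,'top',(140,150,90,110)),(S,'scene',(140,115,130,95))):
    s=6
    im=cv2.resize(g['frame'][y0:y0+h,x0:x0+w,::-1],None,fx=s,fy=s,interpolation=cv2.INTER_CUBIC)
    u=((proj(g,place(p,C))-[x0,y0]+.5)*s).astype(int)
    cv2.polylines(im,[u],True,(0,255,0),1)
    cv2.imwrite(f'pics/c_{n}.png',im)
    print(im.shape)
a=cv2.imread('pics/c_top.png');b=cv2.imread('pics/c_scene.png')
E
```

```text
[0.5849 0.2869 0.021 ]
[0.6232 0.1194 0.021 ]
[0.3645 0.0579 0.021 ]
[0.3307 0.2206 0.021 ]
[0.47613347 0.17117203 0.23613137] [-0.3 -0.9  0.5 -1.6  1.1  0.  -1.3  2.3]
jar top [0.50674427 0.23579671 0.111     ] carton top [0.44901741 0.12687428 0.115     ]
(660, 540, 3)
(570, 780, 3)
```

View pics/c_top.png

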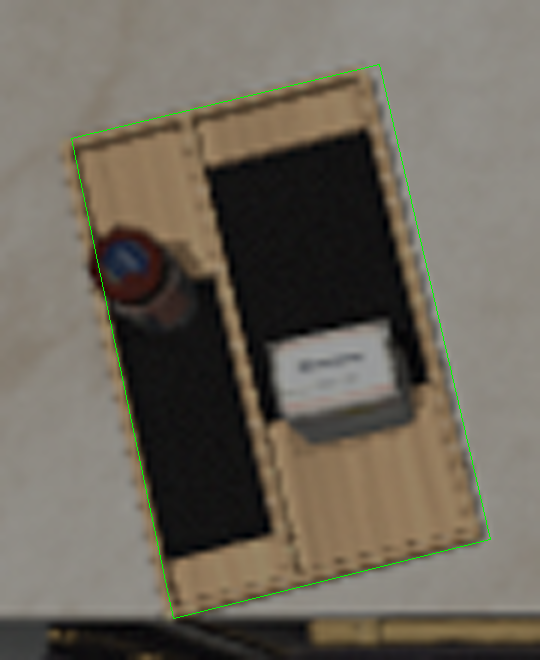

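View pics/c_scene.png

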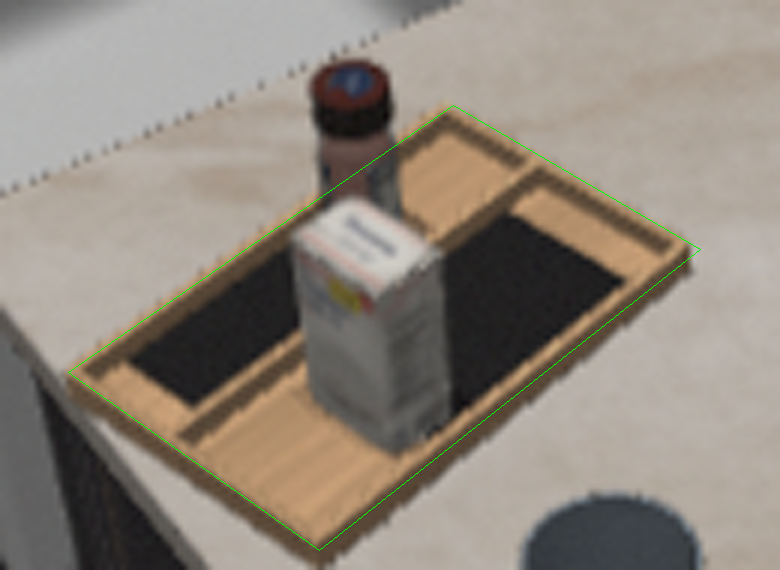

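```bash
python3 - <<'E'
from h import *
T=load('top0');S=load('scene0')
cr=lambda a,x0,y0:np.array(a)/6.-.5+[x0,y0]
t=cr([(69,141),(375,70),(484,538),(173,614)],140,150)
s=cr([(454,108),(692,248),(319,552),(68,374)],140,115)
f=lambda p:np.r_[(proj(T,place(p,C))-t).ravel(),(proj(S,place(p,C))-s).ravel()]
r=least_squares(f,[.476,.171,.236]);p=r.x;print(p,r.fun.round(2))
pickle.dump(p,open('p.pkl','wb'))
inv=lambda w:np.array([[np.cos(p[2]),np.sin(p[2])],[-np.sin(p[2]),np.cos(p[2])]])@(w[:2]-p[:2])
K=[]
for uv in cr([(268,345),(388,320),(398,398),(284,420)],140,150): K.append(inv(ray(T,uv,.115)));print('carton top c',K[-1].round(4))
for uv in cr([(350,198),(443,250),(388,290),(293,240)],140,115): print('  scene',inv(ray(S,uv,.115)).round(4))
print('jar top',inv(ray(T,cr([(128,266)],140,150)[0],.111)).round(4),inv(ray(S,cr([(350,86)],140,115)[0],.111)).round(4))
E
```

```text
[0.47557099 0.17235458 0.23855423] [-0.07 -0.17  0.23 -0.76  0.82  0.32 -0.25  0.89 -0.49 -0.58  0.92  0.06
 -0.21 -0.42 -0.34 -0.26]
carton top c [-0.0209 -0.0046]
carton top c [-0.0232 -0.0673]
carton top c [-0.0639 -0.0632]
carton top c [-0.0607 -0.0041]
  scene [-0.0244 -0.0066]
  scene [-0.0217 -0.0645]
  scene [-0.0575 -0.0642]
  scene [-0.0624 -0.0076]
jar top [0.038  0.0572] [0.0374 0.056 ]
```

```bash
cat > m.py <<'E'
from h import *
from bench import telemetry
def goal(ix,iy,z,th,sgn=1):
    p=pickle.load(open('p.pkl','rb'));c,s=np.cos(p[2]),np.sin(p[2])
    ex=np.array([c,s,0]);ey=np.array([-s,c,0]);th=np.radians(th)
    zt=-np.sin(th)*ex-np.cos(th)*np.array([0,0,1.]);y=sgn*ey
    return place(p,[ix,iy,z])[0],R.from_matrix(np.c_[np.cross(y,zt),y,zt])
def step(ix,iy,z,th,sgn=1):
    o=telemetry.get_obs();P,Q=goal(ix,iy,z,th,sgn);R0=R.from_rotvec(o['orientation'])
    d=P-o['tcp_pos'];print('target',P.round(3),'r',np.hypot(*P[:2]).round(3),'shift/.25',(R0.inv().apply(d)/.25).round(3),'turn/pi',((R0.inv()*Q).as_rotvec()/np.pi).round(3),'mm',np.linalg.norm(d).round(3))
def where():
    p=pickle.load(open('p.pkl','rb'));o=telemetry.get_obs();c,s=np.cos(p[2]),np.sin(p[2]);d=o['tcp_pos']-[p[0],p[1],0]
    print('t',o['clock'],'insert xyz',np.round([c*d[0]+s*d[1],-s*d[0]+c*d[1],d[2]],4),'F',np.round(o['contact_force'],1),'w',o['grip_width'],'j',np.round(o['joints'],2))
E
python3 -c "
from m import *
where();step(-.098,-.034,.25,0);step(-.098,-.034,.25,20)"
```

```text
t 0.1 insert xyz [-0.0993  0.4854  0.2555] F [-0.6 -0.1 -0. ] w 0.08537376419019302 j [-1.28  0.48  0.02  1.56 -0.01  1.11 -0.08]
target [0.388 0.116 0.25 ] r 0.405 shift/.25 [-1.247 -1.662  0.025] turn/pi [-0.    -0.    -0.204] mm 0.519
target [0.388 0.116 0.25 ] r 0.405 shift/.25 [-1.247 -1.662  0.025] turn/pi [ 0.035  0.107 -0.202] mm 0.519
```

apply_moves:
  rows:
    - [[-0.62,-0.83,0],[0.035,0.107,-0.202]]
    - [[-0.62,-0.83,0],[0.035,0.107,-0.202]]
    - [[-0.62,-0.83,0],[0.035,0.107,-0.202]]
    - [[-0.62,-0.83,0],[0.035,0.107,-0.202]]
    - [[-0.62,-0.83,0],[0.035,0.107,-0.202]]
    - [[-0.62,-0.83,0],[0.035,0.107,-0.202]]
    - [[-0.62,-0.83,0],[0.035,0.107,-0.202]]
  jaw: -1

```text
clock: 0.98
tcp_pos: [0.3247, 0.3711, 0.2564]
orientation: [0.336, -2.776, 0.055]
contact_force: [-0.3, 0.7, 0.7]
grip_width: 0.0001
gripper_force: 0.0
```

```bash
python3 -c "
from m import *
where();step(-.098,-.034,.25,20)"
```

```text
t 0.975 insert xyz [-0.0996  0.2288  0.2564] F [-0.3  0.7  0.7] w 0.00010261639603622299 j [-0.77  0.34 -0.11  1.8  -0.18  1.28  1.01]
target [0.388 0.116 0.25 ] r 0.405 shift/.25 [-0.012 -1.051  0.02 ] turn/pi [0.001 0.001 0.001] mm 0.263
```

apply_moves:
  rows:
    - [[-0.01,-1,0.02],[0,0,0]]
    - [[-0.01,-1,0.02],[0,0,0]]
    - [[-0.01,-1,0.02],[0,0,0]]
    - [[-0.01,-1,0.02],[0,0,0]]
    - [[-0.01,-1,0.02],[0,0,0]]
    - [[-0.01,-1,0.02],[0,0,0]]

```text
clock: 1.72
tcp_pos: [0.3854, 0.1285, 0.2505]
orientation: [0.336, -2.776, 0.055]
contact_force: [0.4, -0.2, -0.0]
grip_width: 0.0001
gripper_force: 0.0
```

```bash
python3 -c "
from m import *
where();step(-.098,-.035,.114,20)"
```

```text
t 1.725 insert xyz [-0.098  -0.0213  0.2505] F [ 0.4 -0.2 -0. ] w 8.480461266102187e-05 j [-0.46  0.23  0.04  1.98 -0.08  1.28  1.43]
target [0.389 0.115 0.114] r 0.405 shift/.25 [-0.186 -0.056  0.513] turn/pi [0.001 0.001 0.001] mm 0.137
```

apply_moves:
  rows:
    - [[-0.093,-0.056,0.256],[0,0,0]]
    - [[-0.093,-0.056,0.256],[0,0,0]]
    - [[-0.15,-0.056,0.41],[0,0,0]]
    - [[-0.186,-0.056,0.513],[0,0,0]]
    - [[-0.186,-0.056,0.513],[0,0,0]]
    - [[-0.186,-0.056,0.513],[0,0,0]]

```text
clock: 2.48
tcp_pos: [0.3895, 0.1144, 0.1153]
orientation: [0.334, -2.777, 0.055]
contact_force: [0.6, -1.0, 0.2]
grip_width: 0.0002
gripper_force: 0.0
```

```bash
python3 - <<'E'
from m import *
from bench import grab_frame
where();step(-.018,-.035,.114,20)
g=grab_frame('scene');f=g['frame'][100:220,120:280,::-1]
cv2.imwrite('pics/pre.png',cv2.resize(f,None,fx=5,fy=5,interpolation=cv2.INTER_CUBIC))
E
```

```text
t 2.475 insert xyz [-0.0973 -0.036   0.1153] F [ 0.6 -1.   0.2] w 0.00023492453184569258 j [-0.43  0.43  0.04  2.08 -0.08  0.98  1.48]
target [0.466 0.134 0.114] r 0.485 shift/.25 [-0.3    0.004 -0.103] turn/pi [0.001 0.001 0.   ] mm 0.079
```

View pics/pre.png

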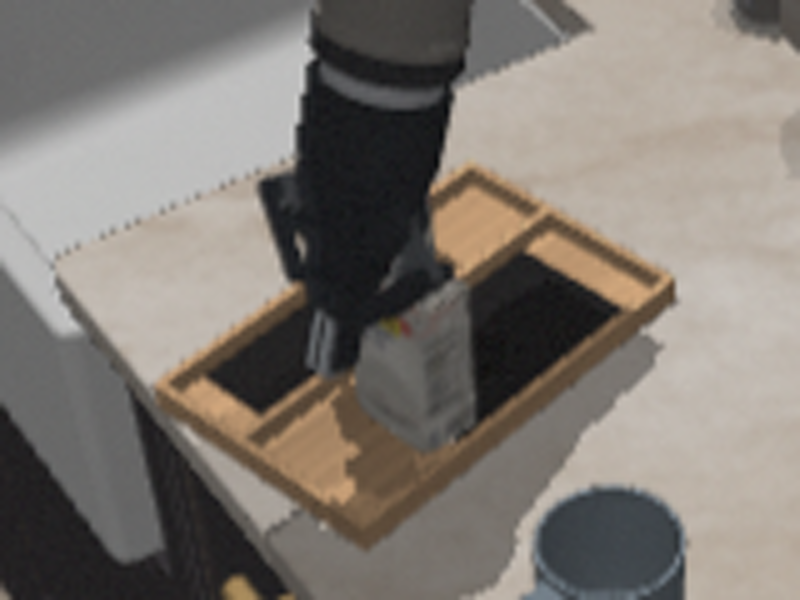

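apply_moves:
  rows:
    - [[-0.056,0.003,-0.02],[0,0,0]]
    - [[-0.075,0.003,-0.027],[0,0,0]]
    - [[-0.098,0.003,-0.036],[0,0,0]]
    - [[-0.12,0.003,-0.044],[0,0,0]]
    - [[-0.143,0.003,-0.052],[0,0,0]]
    - [[-0.165,0.003,-0.06],[0,0,0]]
    - [[-0.188,0.003,-0.068],[0,0,0]]

```text
clock: 3.4
tcp_pos: [0.4375, 0.1258, 0.1139]
orientation: [0.332, -2.776, 0.056]
contact_force: [-0.2, -0.8, 4.1]
grip_width: 0.0001
gripper_force: 0.6
```

```bash
python3 - <<'E'
from m import *
from bench import grab_frame
where()
g=grab_frame('scene');f=g['frame'][100:220,120:280,::-1]
cv2.imwrite('pics/mid.png',cv2.resize(f,None,fx=5,fy=5,interpolation=cv2.INTER_CUBIC))
E
```

```text
t 3.4 insert xyz [-0.048  -0.0363  0.1139] F [-0.2 -0.8  4.1] w 0.0001251713793686267 j [-0.42  0.49  0.05  1.97 -0.08  1.03  1.49]
```

View pics/mid.png

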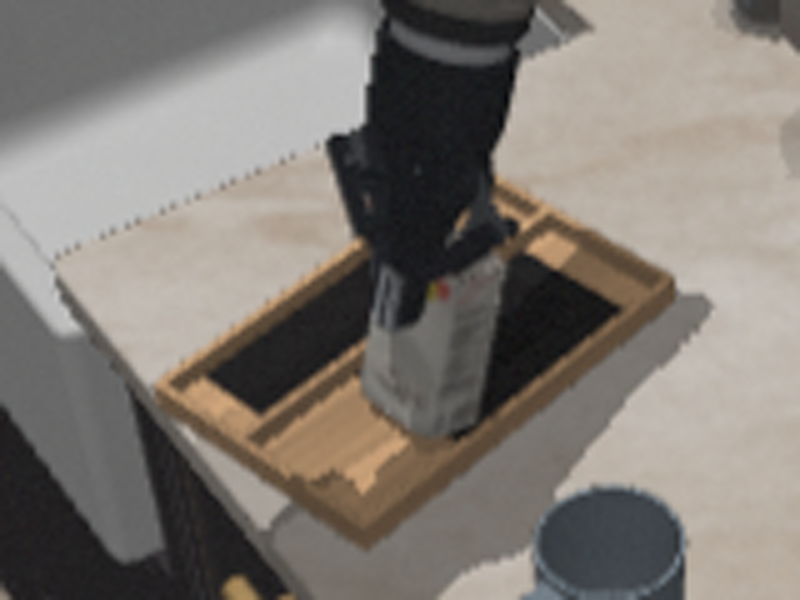

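apply_moves:
  rows:
    - [[-0.023,0.003,-0.008],[0,0,0]]
    - [[-0.045,0.003,-0.016],[0,0,0]]
    - [[-0.068,0.003,-0.025],[0,0,0]]
    - [[-0.09,0.003,-0.033],[0,0,0]]
    - [[-0.113,0.003,-0.041],[0,0,0]]
    - [[-0.113,0.003,-0.041],[0,0,0]]
    - [[-0.113,0.003,-0.041],[0,0,0]]

```text
clock: 4.32
tcp_pos: [0.4659, 0.1335, 0.1138]
orientation: [0.332, -2.775, 0.056]
contact_force: [-0.1, 0.0, 0.3]
grip_width: -0.0001
gripper_force: 0.0
```

```bash
python3 - <<'E'
from m import *
from bench import grab_frame
where()
g=grab_frame('scene');f=g['frame'][100:220,120:280,::-1]
cv2.imwrite('pics/mid2.png',cv2.resize(f,None,fx=5,fy=5,interpolation=cv2.INTER_CUBIC))
step(.095,.0565,.22,0)
E
```

```text
t 4.325 insert xyz [-0.0186 -0.0355  0.1138] F [-0.1  0.   0.3] w -8.825539586476843e-05 j [-0.42  0.53  0.05  1.9  -0.08  1.06  1.5 ]
target [0.555 0.25  0.22 ] r 0.608 shift/.25 [-0.282  0.369 -0.554] turn/pi [ 0.001 -0.111 -0.   ] mm 0.181
```

View pics/mid2.png

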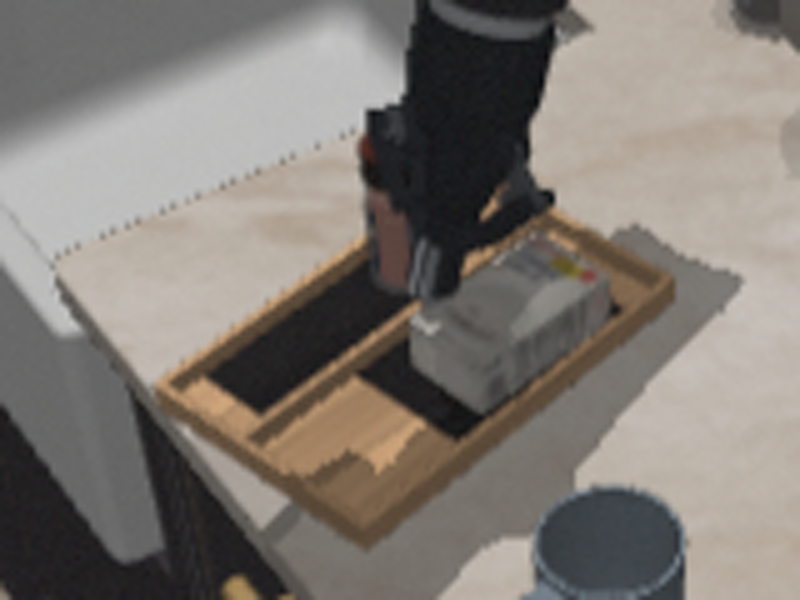

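apply_moves:
  rows:
    - [[0.08,0,-0.22],[0,0,0]]
    - [[0.16,0,-0.45],[0,0,0]]
    - [[0.16,0,-0.45],[0,0,0]]
    - [[-0.282,0.369,-0.554],[0.001,-0.111,0]]
    - [[-0.282,0.369,-0.554],[0.001,-0.111,0]]
    - [[-0.282,0.369,-0.554],[0.001,-0.111,0]]
    - [[-0.282,0.369,-0.554],[0.001,-0.111,0]]
    - [[-0.282,0.369,-0.554],[0.001,-0.111,0]]
    - [[-0.282,0.369,-0.554],[0.001,-0.111,0]]

```text
clock: 5.5
tcp_pos: [0.5545, 0.2483, 0.22]
orientation: [-0.371, 3.119, -0.003]
contact_force: [0.1, 0.3, 0.2]
grip_width: 0.0003
gripper_force: 0.0
```

```bash
python3 - <<'E'
from m import *
from bench import grab_frame
where()
p=pickle.load(open('p.pkl','rb'))
T=grab_frame('top');S=grab_frame('scene')
ims=[]
for g,(x0,y0,w,h) in((T,(140,150,90,110)),(S,(140,115,130,95))):
    im=cv2.resize(g['frame'][y0:y0+h,x0:x0+w,::-1],None,fx=4,fy=4,interpolation=cv2.INTER_CUBIC)
    im=cv2.copyMakeBorder(im,0,440-im.shape[0],0,0,cv2.BORDER_CONSTANT);ims.append(im)
im=np.hstack(ims)[:,:];print(im.shape);cv2.imwrite('pics/j.png',im[:,:800])
step(.092,.0565,.111,0)
E
```

```text
t 5.5 insert xyz [0.0946 0.0552 0.22  ] F [0.1 0.3 0.2] w 0.00025704783160480536 j [-0.56  0.4   0.05  1.76 -0.02  0.98  1.3 ]
(440, 880, 3)
target [0.552 0.249 0.111] r 0.605 shift/.25 [0.012 0.004 0.437] turn/pi [-0.001  0.    -0.   ] mm 0.109
```

View pics/j.png

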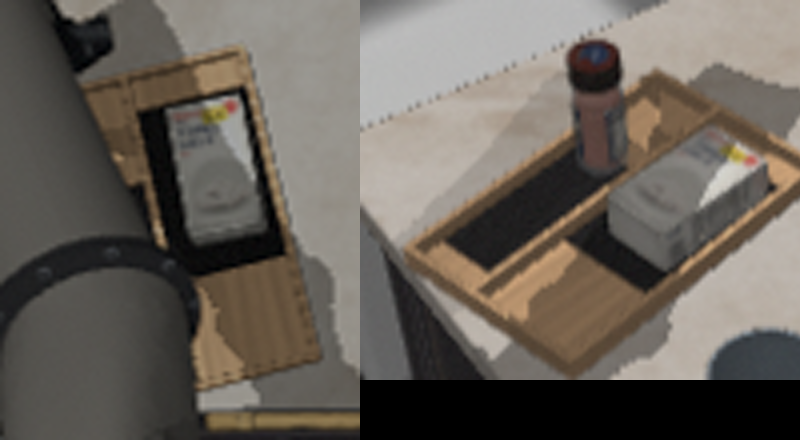

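apply_moves:
  rows:
    - [[0.012,0.004,0.2],[0,0,0]]
    - [[0.012,0.004,0.4],[0,0,0]]
    - [[0.012,0.004,0.437],[0,0,0]]
    - [[0.012,0.004,0.437],[0,0,0]]
    - [[0.012,0.004,0.437],[0,0,0]]

```text
clock: 6.22
tcp_pos: [0.5531, 0.2505, 0.1132]
orientation: [-0.373, 3.115, -0.0]
contact_force: [0.7, 0.1, 0.7]
grip_width: 0.0002
gripper_force: 0.0
```

```bash
python3 - <<'E'
from m import *
where();step(.022,.0565,.111,0)
E
```

```text
t 6.225 insert xyz [0.0938 0.0576 0.1132] F [0.7 0.1 0.7] w 0.00018920025549852695 j [-0.56  0.53  0.04  1.84 -0.02  0.76  1.3 ]
target [0.484 0.232 0.111] r 0.537 shift/.25 [ 0.287 -0.004  0.007] turn/pi [-0.     0.001 -0.   ] mm 0.072
```

apply_moves:
  rows:
    - [[0.06,-0.004,0.007],[0,0,0]]
    - [[0.085,-0.004,0.007],[0,0,0]]
    - [[0.11,-0.004,0.007],[0,0,0]]
    - [[0.135,-0.004,0.007],[0,0,0]]
    - [[0.16,-0.004,0.007],[0,0,0]]
    - [[0.185,-0.004,0.007],[0,0,0]]
    - [[0.21,-0.004,0.007],[0,0,0]]
    - [[0.235,-0.004,0.007],[0,0,0]]
    - [[0.26,-0.004,0.007],[0,0,0]]
    - [[0.27,-0.004,0.007],[0,0,0]]

```text
clock: 7.48
tcp_pos: [0.4859, 0.2328, 0.1092]
orientation: [-0.374, 3.118, -0.002]
contact_force: [0.4, -0.6, -0.4]
grip_width: -0.0005
gripper_force: 0.0
```

apply_moves:
  rows:
    - [[0,0,0],[0,0,0]]
    - [[0,0,0],[0,0,0]]
    - [[0,0,0],[0,0,0]]
    - [[0,0,-0.25],[0,0,0]]
    - [[0,0,-0.5],[0,0,0]]
    - [[0,0,-0.5],[0,0,0]]
    - [[-0.3,0.9,-0.5],[0,0,0]]
    - [[-0.3,0.9,-0.5],[0,0,0]]
    - [[-0.3,0.9,-0.5],[0,0,0]]
    - [[-0.3,0.9,-0.5],[0,0,0]]

```text
clock: 8.72
tcp_pos: [0.505, 0.472, 0.2326]
orientation: [0.376, -3.119, 0.003]
contact_force: [1.1, 1.0, -0.6]
grip_width: 0.0003
gripper_force: 0.0
```

```bash
python3 - <<'E'
from m import *
from bench import grab_frame
where()
T=grab_frame('top');S=grab_frame('scene')
ims=[]
for g,(x0,y0,w,h) in((T,(140,150,90,110)),(S,(150,115,110,95))):
    im=cv2.resize(g['frame'][y0:y0+h,x0:x0+w,::-1],None,fx=4,fy=4,interpolation=cv2.INTER_CUBIC)
    im=cv2.copyMakeBorder(im,0,440-im.shape[0],0,0,cv2.BORDER_CONSTANT);ims.append(im)
cv2.imwrite('pics/end.png',np.hstack(ims))
E
```

```text
t 8.725 insert xyz [0.0994 0.2842 0.2326] F [ 1.1  1.  -0.6] w 0.00028429558129711683 j [-0.84  0.52 -0.    1.53  0.    1.08  0.97]
```

View pics/end.png

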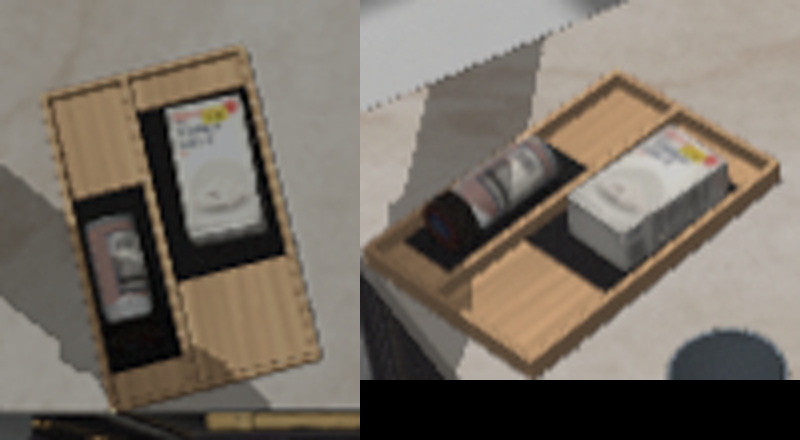

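```bash
python3 -c "
from bench import job
print(job.hand_in())"
```

```text
the job is handed in; nothing more can be done
None
```

I toppled the carton towards +x and then the jar towards -x. In the last pictures both lie flat within their dark patches, and the arm stayed clear of the things outside the insert. I handed the job in at about 9 s on the clock; no verdict came back.

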